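Unhook a corner guard and nest it in the angle holder

TASK

Take the orange corner guard off its hook, lifting it past the hook's upturned tip before drawing it forward, and set it down free on the plywood platform, standing on its flat leg. Then take it again in the middle of its upright leg and nest it into the blue angle holder, leg on leg, fully home in the corner with the ends level, and let go. Do not wrench it on the hook, do not drop it, and leave the label roll, carton, terminal and mug where they are.

Things in the scene. Friction and masses are not known exactly. Their poses are not given: they have to be found in the camera images.
- platform: Plywood packing platform, 315 x 670 mm, fixed on the bench; origin in the middle of its top, which is 118 mm above the bench. Hook stand, holder and label roll stand on it. Its front middle, between stand and holder, is free to set the guard down.
- guard: Orange plastic angle section 140 mm long (y), 8 mm thick, 0.15-0.3 kg, loose. Origin: mid-length on the outer corner edge. Upright leg x -8..0, z 0..90 mm; foot leg x -70..0, z 0..8 mm; z up. Closed slot in the upright leg: y -12..12, z 18..74 mm; a bridge above it. Starts hung on the hook by the bridge, upright, origin 60 mm above the platform. It stands stably on its foot leg.
- guard_top (a point): Middle of the top edge of the guard's upright leg (on the bridge), 90 mm above the guard's origin and 4 mm toward -x; axes as the guard's. Grip the 8 mm thick leg at this edge from above, one finger before and one behind: on the hook about 47 mm to either side of this point (the hook's tip blocks the middle), later at this point.
- hook_stand: Dark steel hook stand, fixed; hook points to -x. Origin on the platform below the hung guard's origin, z up, axes as the hung guard's. In mm: base x -65..85, y -60..60, 8 high; post x 40..54, y -12..12, 150 high; level round shank 10 thick, axis 129 high, from the post to x -14.5, there turning straight up; rubber bumper behind the guard's corner x 0..13, y -30..30, 62..74 high.
- hook_tip (a point): Top of the hook's upturned tip, 164 mm above the platform, close before the hung guard's upright leg; axes as the stand's. The guard must rise 30 mm for its bridge to pass over the tip, and at 46 mm its slot's bottom meets the shank: risen 38 mm it can be drawn straight along -x, and is free after 25 mm.
- holder: Blue angle section on a dark base, fixed, 140 mm long (y). Origin on the platform below its inner corner, z up. In mm: floor leg x -70..0, top 14 high; upright leg x 0..6, 114 high (10 above the nested guard), but in the middle, y -38..38, only 59: a finger notch, the only room for a finger behind the guard. Base x -80..56, y -80..80, 8 high. Open in front (-x) and at the ends.
- holder_seat (a point): Middle of the holder's inner corner, 14 mm above the platform, axes as the holder's. The guard's origin belongs here, axes parallel: foot leg flat on the floor leg, upright leg against the upright leg, ends level. Bring it in from above and in front (-x), then push it home along +x.
- label_roll: White label roll on its end, 72 mm across, 52 mm high, loose bystander; origin at the centre of its underside.
- carton: Small brown carton 89 x 120 x 58 mm on the bench, loose bystander; origin at the centre of its underside.
- terminal: Black handheld terminal lying flat on the bench, 149 x 72 x 23 mm, loose bystander; origin at the centre of its underside.
- mug: Dark mug 88 x 126 x 106 mm on the bench, loose bystander; origin near the centre of its underside.

How it is judged:
By the outcome, as a careful person would: the job done as asked, in the order asked, and still so for the second after the job is handed in, with the robot touching nothing.
It also fails if it takes over 48 s, if anything falls off the work surface, if the arm or the gripper's body presses on something with over 40 N, if the wrist force passes 120 N, or if a joint passes its speed limit or range.

ROBOT

A 7-joint arm with a two-finger parallel gripper is mounted at the origin on a cart in front of the work surface, level with it; the furniture and walls round the work are solid. World frame = base frame: x ahead of the robot, y to its left, z up, the work surface at z = 0. Lengths are in m, angles in degrees, forces in N, time in s.
With the tool pointing down it reaches from about 0.425 to 0.875 m from the base axis. Payload 4.7 kg.
Tool frame: the origin (TCP) lies at the very end of the fingers, on their centre line; the grasp point (between the pads) lies 19 mm behind it; z points along the fingers, y is the line along which they close (so a half turn about z gives the same grasp; the last joint's range is limited). The gripper opens to 87 mm and grips with 3 to 60 N. Pads are 19 mm wide; open, the fingers measure 117 mm over their backs; the gripper's body (75 mm by 190 mm) begins 51 mm behind the grasp point.
Start: joints at [-72.072, 18.392, -4.016, 83.108, 1.295, 78.541, -3.26], TCP at [0.191, 0.621, 0.223] pointing down, gripper open.
Joint ranges: [-163.93, 163.93], [-17.29, 119.83], [-79.2, 71.16], [3.27, 140.29], [-89.18, 269.18], [5.43, 117.66], [-154.24, 154.24]. Speed limits (degrees/s): [147.25, 147.25, 180, 180, 180, 180, 180].

INTERFACE

Orientations are given as [roll, pitch, yaw] about the fixed x, y, z axes, in that order (R = Rz(yaw) Ry(pitch) Rx(roll)).
In Python, from cell import get_obs, eyes, env gives the robot as it stands.
- The arm moves only by the tool servo_tool, never from a script. Its argument "series" is a list that holds one entry, the list of rows, each a list of 7 numbers: the shift along the tool's x, y, z in units of 300 mm (1.0 is 300 mm), then the turn, a rotation vector about the tool's x, y, z in units of pi rad (1.0 is pi rad), then the opening, from 0 (shut) to 1 (fully open). In form: [[[tx, ty, tz, wx, wy, wz, gripper], ...]]. A call has 1 to 12 rows; each row is the pose to reach, as a shift and turn from the pose commanded when the call began, along the tool's axes at that moment, turning the shorter way round; what a row does not reach only later rows make up. A row lasts 1/12 s, in which the tool goes at most 41.7 mm and 7.16 degrees, less where a joint would pass 70% of its speed; a pose out of reach is approached as far as the arm can. A call with a number of a shift or a turn outside -1 to 1 is refused whole. A call with a gripper value outside its range is refused whole. The fingers move at their own pace and stop on an object; "grip_force" is the grip in N (left out, the last holds). Time passes only in rows, so rows that repeat a pose let the fingers close. It gives the time, the measured TCP pose, the force, the opening and the grip force at its end, in the units of the state.
- get_obs(): the state, without advancing time (a new reading comes with each control period).
- eyes.read_camera(name): name is "scene" or "top" or "wrist"; returns a dict with "frame" (480x640x3 uint8, red, green, blue), "depth" (480x640 float32, m along the optical axis (not along the pixel's ray), 0 where there is no reading), "fx", "fy", "cx", "cy" (pixels), "origin" and "rotation" of the camera in the world; the wrist camera has in their place "mount" (4x4, takes a point from camera to tool coordinates, whose origin is the TCP and whose axes are the flange's). Camera axes: x right, y down, z forward; pixel columns grow to the right and rows downward; lengths in m; the calibration is good to about 2 mm. A picture is of the moment at which its call begins: read the wrist's pose just before it.
- env.sign_off(): hands the job in; it is judged then, once.
The state is a dict: "time_s": time; "qpos": joint angles; "joint_velocities": joint speeds; "effort": joint torques, N m; "tool_pos": TCP position; "tool_rot": TCP orientation; "force": force on the tool from outside, world axes, zero at the start; "wrist_torque": the same for the moment, N m; "grip_width": finger opening in m; "grasp_force": force on a finger pad.
Only numpy, scipy, OpenCV 4.12 (cv2) and the standard library are available. Lean on these libraries where they do the work, as an engineer would, in place of code of your own. Each camera call takes 0.05 s, during which the arm holds its last target. There are 200 camera calls.

## Working session

There is one attempt and no reset: what is moved stays moved. The work goes in short steps, Python scripts to look and compute and a tool call to move; the robot and the scene stay as the last step left them, time stands still between calls to the robot, and variables do not carry over. Pictures are saved under pics/ and viewed, at most 10 in all, crops included, and the job is handed in when it is done.

Besides the shell and the picture viewer there is one more tool, called after "Emit:" in YAML: its name, and indented under it one key for each argument. servo_tool: Moves the arm, as the interface text tells. Shifts and turns lie within -1 to 1; 1 stands for 300 mm of shift or pi rad of turn. Its arguments: {"type":"object","properties":{"series":{"type":"array"},"grip_force":{"type":"number"}},"required":["series"]}

```bash
mkdir -p pics; ls; cat > h.py <<'E'
import numpy as np, cv2
from cell import get_obs, eyes, env
from scipy.spatial.transform import Rotation as R
def toolT():
    o=get_obs(); T=np.eye(4); T[:3,:3]=R.from_euler('xyz',o['tool_rot'],degrees=True).as_matrix(); T[:3,3]=o['tool_pos']; return T
def cam(name):
    T=toolT(); c=eyes.read_camera(name)
    if name=='wrist':
        M=T@np.array(c['mount']); c['origin']=M[:3,3]; c['rotation']=M[:3,:3]
    c['origin']=np.array(c['origin']); c['rotation']=np.array(c['rotation'])
    return c
def cloud(c):
    v,u=np.mgrid[:480,:640]; d=c['depth']
    p=np.stack([(u-c['cx'])/c['fx']*d,(v-c['cy'])/c['fy']*d,d],-1)
    P=p@c['rotation'].T+c['origin']; P[d<=0]=np.nan; return P
def save(c,n): cv2.imwrite('pics/'+n,cv2.cvtColor(c['frame'],cv2.COLOR_RGB2BGR))
E
python3 - <<'E'
from h import *
print(get_obs())
for n in('scene','top'):
    c=cam(n); save(c,n+'1.png'); np.savez(n+'1.npz',P=cloud(c),f=c['frame']); print(n,c['origin'],c['rotation'],c['fx'],c['cx'],c['cy'])
E
```

```text
pics
{'time_s': 0.0, 'qpos': array([-72.07290535,  18.43910743,  -4.01572507,  83.17588664,
         1.29309598,  78.53862175,  -3.25971743]), 'joint_velocities': array([-0.03763855, -0.0512088 , -0.02932076,  0.02628197, -0.05062136,
       -0.04905983,  0.01939904]), 'effort': array([-2.23014190e-04, -4.91287494e+01, -4.03892007e-01, -3.12529421e+01,
       -6.38487772e-02,  4.39742999e-02,  1.68816932e-04]), 'tool_pos': array([0.19120777, 0.62066535, 0.22145234]), 'tool_rot': array([-1.79891521e+02,  3.76692544e-03,  1.62882767e+02]), 'force': array([-0.04193966,  0.16445087,  0.54155594]), 'wrist_torque': array([-0.00357502,  0.05054151, -0.00337027]), 'grasp_force': 0.0, 'grip_width': 0.08668197030439807}Traceback (most recent call last):
  File "<stdin>", line 4, in <module>
  File "h.py", line 15, in cloud
    P=p@c['rotation'].T+c['origin']; P[d<=0]=np.nan; return P
      ~~~~~~~~~~~~~~~~~^~~~~~~~~~~~
ValueError: operands could not be broadcast together with shapes (480,640) (3,)
```

```bash
sed -i "s/    c\['origin'\]=np.array(c\['origin'\]).*/    c['origin']=np.array(c['origin']); r=np.array(c['rotation'])\n    c['rotation']=R.from_euler('xyz',r,degrees=True).as_matrix() if r.size==3 else r/" h.py
python3 - <<'E'
from h import *
for n in('scene','top'):
    c=cam(n); print(n,{k:v for k,v in c.items() if k not in('frame','depth')}); save(c,n+'1.png'); np.savez(n+'1.npz',P=cloud(c),f=c['frame'])
E
```

```text
scene {'fx': 606.1192462879147, 'fy': 606.1192462879147, 'cx': 312.3184367434181, 'cy': 236.00925874604985, 'origin': array([-0.65881372,  1.22055064,  1.07499409]), 'rotation': array([[-0.68691411, -0.34171935,  0.6413867 ],
       [-0.72660734,  0.33970882, -0.59719317],
       [-0.01381226, -0.8762567 , -0.48164657]])}
top {'fx': 603.3427854348095, 'fy': 603.3427854348095, 'cx': 323.21512572385615, 'cy': 243.02912961083348, 'origin': array([0.19731457, 0.1122933 , 2.15653815]), 'rotation': array([[-0.02613239, -0.98475429,  0.17197698],
       [-0.99963142,  0.0244759 , -0.01174582],
       [ 0.00735746, -0.17222054, -0.98503094]])}
```

View pics/scene1.png

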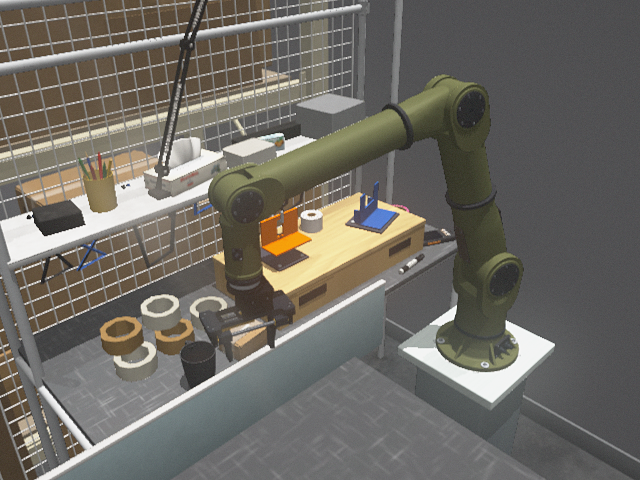

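View pics/top1.png

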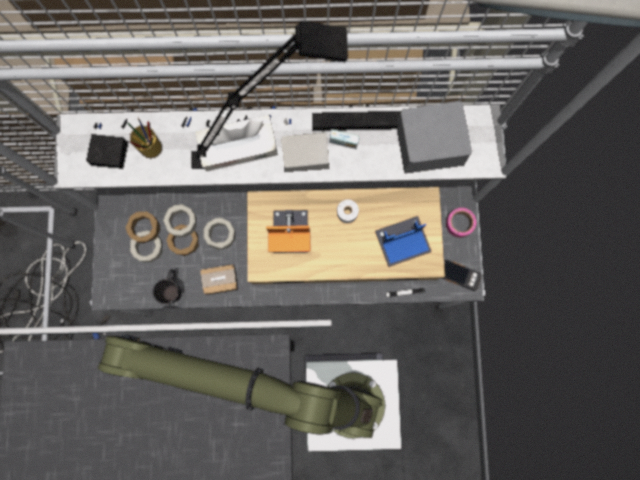

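```bash
cat > m.py <<'E'
from h import *
for n in('top','scene'):
    d=np.load(n+'1.npz'); P,f=d['P'],d['f']; hsv=cv2.cvtColor(f,cv2.COLOR_RGB2HSV)
    for nm,lo,hi in(('orange',(3,170,120),(14,255,255)),('blue',(105,150,60),(125,255,255))):
        m=cv2.inRange(hsv,lo,hi); k,l,s,ce=cv2.connectedComponentsWithStats(m)
        ok=(m>0)&np.isfinite(P[...,2])&(np.abs(P[...,0]-.6)<.25)&(np.abs(P[...,1])<.4)&(P[...,2]>.12)&(P[...,2]<.3)
        q=P[ok]; print(n,nm,len(q))
        for a,b in((.12,.142),(.142,.16),(.16,.175),(.175,.2),(.2,.22),(.22,.24),(.24,.262),(.262,.3)):
            s=q[(q[:,2]>=a)&(q[:,2]<b)]
            if len(s)>15:
                r=cv2.minAreaRect((s[:,:2]*1000).astype(np.float32)); print(a,len(s),'z',s[:,2].mean().round(4),'mean',s[:,:2].mean(0).round(4),'rect',np.round(r[0],1),np.round(r[1],1),round(r[2],1))
    w=(np.abs(P[...,0]-.55)<.02)&(np.abs(P[...,1]-.05)<.1); print('plat z',np.nanmedian(P[w][:,2]))
E
python3 m.py
```

```text
top orange 143
0.175 50 z 0.1888 mean [0.5779 0.2049] rect [577.4 202.9] [122.8   7.8] 89.8
0.2 30 z 0.2085 mean [0.5776 0.203 ] rect [577.4 203.6] [  8.  118.2] 0.7
0.24 26 z 0.2528 mean [0.5781 0.1952] rect [578.3 201.4] [114.9   3.1] 89.6
0.262 24 z 0.2691 mean [0.5781 0.173 ] rect [578.7 196.1] [  4.8 111.7] 0.6
top blue 900
0.12 723 z 0.1314 mean [ 0.5321 -0.1912] rect [ 540.2 -188.5] [ 84.9 135.3] 16.2
0.142 51 z 0.1489 mean [ 0.5547 -0.1851] rect [ 547.3 -186.6] [ 81.7 125.9] 21.0
0.16 43 z 0.1685 mean [ 0.5658 -0.1791] rect [ 570.7 -171.1] [ 23.1 124.6] 17.8
0.175 40 z 0.1807 mean [ 0.5665 -0.182 ] rect [ 568.6 -174.6] [ 22.6 119. ] 21.2
0.2 16 z 0.2092 mean [ 0.5582 -0.1645] rect [ 562.7 -174.9] [  5.  120.3] 18.1
0.22 26 z 0.2317 mean [ 0.5596 -0.1648] rect [ 562.2 -171.7] [  5.3 123.2] 18.2
plat z 0.11824947283110743
scene orange 774
0.175 143 z 0.1922 mean [0.5618 0.2116] rect [550.3 207.3] [ 83.9 139.6] 1.9
0.2 184 z 0.2098 mean [0.5761 0.2087] rect [574.7 205.1] [138.2  18.8] 87.5
0.22 173 z 0.23 mean [0.5758 0.2089] rect [575.5 205. ] [139.7  16. ] 88.3
0.24 202 z 0.251 mean [0.5764 0.2058] rect [593.6 201.6] [142.7  50.1] 89.3
0.262 72 z 0.2661 mean [0.5753 0.2083] rect [575.  203.5] [135.8  15.8] 88.9
scene blue 109
0.12 99 z 0.1341 mean [ 0.5291 -0.2296] rect [ 525.5 -212.3] [ 62.1 121.8] 28.5
plat z 0.1200600935840932
```

```bash
cat >> h.py <<'E'
def go(p,rpy):
    "row numbers from the measured pose to a world pose"
    T=toolT(); d=T[:3,:3].T@(np.array(p)-T[:3,3])/.3
    w=R.from_matrix(T[:3,:3].T@R.from_euler('xyz',rpy,degrees=True).as_matrix()).as_rotvec()/np.pi
    print('row',np.round(d,4),np.round(w,4))
E
python3 - <<'E'
from h import *
go((.37,.43,.38),(180,0,125)); c=cam('wrist'); print(np.round(c['mount'],3),c['fx'],c['cx'],c['cy'])
E
```

```text
row [-0.7566 -0.4331 -0.5269] [-4.000e-04  2.000e-04  2.104e-01]
[[ 0.    -0.966 -0.26   0.071]
 [ 1.     0.001 -0.001 -0.   ]
 [ 0.001 -0.26   0.966 -0.163]
 [ 0.     0.     0.     1.   ]] 409.85936344024293 326.47317883161315 238.32734807039975
```

Emit:
servo_tool:
  series:
    - [[0,0,-0.2,0,0,0,1],[-0.757,-0.433,-0.527,0,0,0.21,1],[-0.757,-0.433,-0.527,0,0,0.21,1],[-0.757,-0.433,-0.527,0,0,0.21,1],[-0.757,-0.433,-0.527,0,0,0.21,1],[-0.757,-0.433,-0.527,0,0,0.21,1],[-0.757,-0.433,-0.527,0,0,0.21,1],[-0.757,-0.433,-0.527,0,0,0.21,1],[-0.757,-0.433,-0.527,0,0,0.21,1],[-0.757,-0.433,-0.527,0,0,0.21,1]]

```text
time_s: 1.03
tool_pos: [0.3725, 0.4284, 0.3821]
tool_rot: [179.8, -0.0, 124.8]
force: [-0.6, 0.3, -0.5]
grip_width: 0.087
grasp_force: 0.0
```

```bash
python3 -c "
from h import *
print(get_obs()['tool_pos'],get_obs()['tool_rot'],get_obs()['time_s']);go((.56,.2,.38),(180,0,90))"
```

```text
[0.3725221  0.4284231  0.38208889] [ 1.79844780e+02 -3.24039216e-02  1.24773460e+02] 1.0333
row [-0.9819  0.079   0.0066] [ 0.0008 -0.0004  0.1932]
```

Emit:
servo_tool:
  series:
    - [[-0.98,0.08,0,0,0,0.193,1],[-0.98,0.08,0,0,0,0.193,1],[-0.98,0.08,0,0,0,0.193,1],[-0.98,0.08,0,0,0,0.193,1],[-0.98,0.08,0,0,0,0.193,1],[-0.98,0.08,0,0,0,0.193,1],[-0.98,0.08,0,0,0,0.193,1],[-0.98,0.08,0,0,0,0.193,1],[-0.98,0.08,0,0,0,0.193,1],[-0.98,0.08,0,0,0,0.193,1]]

```text
time_s: 1.87
tool_pos: [0.5579, 0.2053, 0.3796]
tool_rot: [-179.9, -0.0, 90.5]
force: [0.6, 0.1, 0.6]
grip_width: 0.0864
grasp_force: 0.0
```

```bash
cat > g.py <<'E'
from h import *
import sys
tag,col=sys.argv[1:3]
c=cam('wrist'); save(c,tag+'.png'); P=cloud(c); f=c['frame']; hsv=cv2.cvtColor(f,cv2.COLOR_RGB2HSV)
lo,hi=dict(o=((3,150,80),(16,255,255)),b=((105,130,40),(125,255,255)))[col]
m=cv2.inRange(hsv,lo,hi)>0
o=get_obs(); print(o['tool_pos'],o['tool_rot'],o['time_s'])
q=P[m&(P[...,2]>.12)&(P[...,2]<.3)]
h=np.histogram(q[:,2],np.arange(.12,.3,.01)); print(dict(zip(h[1].round(2),h[0])))
def band(a,b):
    s=q[(q[:,2]>a)&(q[:,2]<b)]
    if len(s)<20: return
    r=cv2.minAreaRect((s[:,:2]*1000).astype(np.float32)); v,w=s[:,0],s[:,1]
    print('band',a,b,len(s),'z',np.median(s[:,2]).round(4),'rect',np.round(r[0],1),np.round(r[1],1),round(r[2],1))
for z in sys.argv[3:]: band(*map(float,z.split(',')))
E
python3 g.py w1 o .262,.275 .18,.195 .2,.26
```

```text
[0.55751177 0.20618265 0.3798222 ] [-1.79892885e+02 -4.71119260e-02  9.05629298e+01] 1.9167
{np.float64(0.12): np.int64(28), np.float64(0.13): np.int64(0), np.float64(0.14): np.int64(0), np.float64(0.15): np.int64(0), np.float64(0.16): np.int64(0), np.float64(0.17): np.int64(0), np.float64(0.18): np.int64(7915), np.float64(0.19): np.int64(138), np.float64(0.2): np.int64(65), np.float64(0.21): np.int64(25), np.float64(0.22): np.int64(39), np.float64(0.23): np.int64(36), np.float64(0.24): np.int64(45), np.float64(0.25): np.int64(59), np.float64(0.26): np.int64(1717), np.float64(0.27): np.int64(87), np.float64(0.28): np.int64(0)}
band 0.262 0.275 1774 z 0.2687 rect [574.6 208.6] [128.5  19.3] 89.3
band 0.18 0.195 7951 z 0.1868 rect [553.2 203.3] [139.3  77.1] 89.4
band 0.2 0.26 269 z 0.2326 rect [571.6 206.7] [131.8  11.2] 88.9
```

View pics/w1.png

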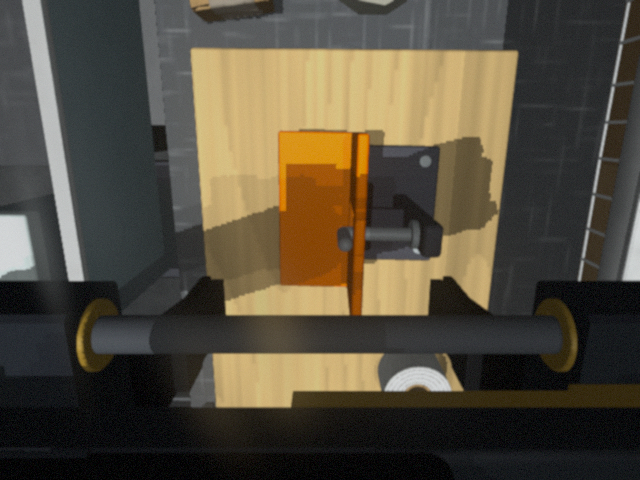

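```bash
python3 - <<'E'
from h import *
c=cam('wrist'); P=cloud(c); f=c['frame']; hsv=cv2.cvtColor(f,cv2.COLOR_RGB2HSV)
m=cv2.inRange(hsv,(3,150,80),(16,255,255))>0
k=m&(P[...,2]>.264)&(P[...,2]<.274)
for a in np.arange(.2,.28,.01):
    s=P[k&(P[...,1]>a)&(P[...,1]<a+.01)]
    if len(s)>5: print(round(a+.005,3),len(s),np.percentile(s[:,0],[3,50,97]).round(4),s[:,2].mean().round(4))
k=m&(P[...,2]>.182)&(P[...,2]<.19); s=P[k]; print('foot x',np.percentile(s[:,0],[1,99]),'y',np.percentile(s[:,1],[1,99]))
for y in(.15,.18,.21,.24,.265):
    s=P[k&(abs(P[...,1]-y)<.004)]; print(y,s[:,0].min().round(4),s[:,0].max().round(4))
for v in(150,170,190,210): print(v,f[v,340:380:2].sum(1) if 0 else [tuple(x) for x in f[v,344:376:3]])
E
```

```text
0.205 159 [0.5762 0.5796 0.5832] 0.2687
0.215 156 [0.5766 0.58   0.5835] 0.2687
0.225 173 [0.5764 0.5798 0.5838] 0.2687
0.235 175 [0.5767 0.5805 0.5843] 0.2686
0.245 143 [0.5766 0.5804 0.5844] 0.2685
0.255 61 [0.5767 0.5776 0.5847] 0.2681
0.265 57 [0.5768 0.5778 0.5845] 0.2679
0.275 27 [0.5771 0.5808 0.5841] 0.2677
foot x [0.51535076 0.57605371] y [0.13548149 0.27221021]
0.15 0.5144 0.5763
0.18 0.515 0.5667
0.21 0.5157 0.5768
0.24 0.5153 0.577
0.265 0.5158 0.5161
150 [(np.uint8(220), np.uint8(141), np.uint8(26)), (np.uint8(218), np.uint8(137), np.uint8(27)), (np.uint8(209), np.uint8(130), np.uint8(21)), (np.uint8(95), np.uint8(52), np.uint8(16)), (np.uint8(94), np.uint8(46), np.uint8(5)), (np.uint8(212), np.uint8(117), np.uint8(0)), (np.uint8(217), np.uint8(143), np.uint8(20)), (np.uint8(218), np.uint8(142), np.uint8(7)), (np.uint8(192), np.uint8(101), np.uint8(0)), (np.uint8(64), np.uint8(54), np.uint8(57)), (np.uint8(57), np.uint8(52), np.uint8(51))]
170 [(np.uint8(163), np.uint8(94), np.uint8(8)), (np.uint8(165), np.uint8(94), np.uint8(9)), (np.uint8(146), np.uint8(80), np.uint8(8
[... 638 characters left out ...]
158), np.uint8(82), np.uint8(0)), (np.uint8(149), np.uint8(76), np.uint8(3)), (np.uint8(67), np.uint8(35), np.uint8(11)), (np.uint8(40), np.uint8(32), np.uint8(25)), (np.uint8(47), np.uint8(43), np.uint8(43))]
210 [(np.uint8(134), np.uint8(70), np.uint8(5)), (np.uint8(138), np.uint8(74), np.uint8(12)), (np.uint8(135), np.uint8(71), np.uint8(6)), (np.uint8(91), np.uint8(48), np.uint8(10)), (np.uint8(106), np.uint8(53), np.uint8(0)), (np.uint8(138), np.uint8(71), np.uint8(11)), (np.uint8(129), np.uint8(63), np.uint8(0)), (np.uint8(118), np.uint8(55), np.uint8(0)), (np.uint8(35), np.uint8(22), np.uint8(18)), (np.uint8(36), np.uint8(33), np.uint8(29)), (np.uint8(44), np.uint8(40), np.uint8(40))]
```

```bash
python3 -c "
from h import *
go((.5803,.2505,.30),(180,0,89.5));go((.5803,.2505,.24),(180,0,89.5))"
```

```text
row [0.146  0.0782 0.2669] [-0.0005 -0.0003  0.0061]
row [0.1458 0.0785 0.4669] [-0.0005 -0.0003  0.0061]
```

Emit:
servo_tool:
  series:
    - [[0.146,0.078,0.1,0,0,0.006,1],[0.146,0.078,0.267,0,0,0.006,1],[0.146,0.078,0.267,0,0,0.006,1],[0.146,0.078,0.267,0,0,0.006,1],[0.146,0.078,0.267,0,0,0.006,1]]

```text
time_s: 2.38
tool_pos: [0.5804, 0.2492, 0.2998]
tool_rot: [-179.9, 0.0, 89.5]
force: [-0.3, 0.2, 0.7]
grip_width: 0.0871
grasp_force: 0.0
```

```bash
python3 -c "
from h import *
print(get_obs()['tool_pos']);go((.5803,.2505,.24),(180,0,89.5))"
```

```text
[0.5803878  0.24917071 0.29977497]
row [4.600e-03 1.000e-04 1.992e-01] [-0.0008  0.0003 -0.0002]
```

Emit:
servo_tool:
  series:
    - [[0.003,0,0.1,0,0,0,1],[0.003,0,0.17,0,0,0,1],[0.003,0,0.199,0,0,0,1],[0.003,0,0.199,0,0,0,0.25],[0.003,0,0.199,0,0,0,0.25],[0.003,0,0.199,0,0,0,0.25],[0.003,0,0.199,0,0,0,0.25],[0.003,0,0.199,0,0,0,0.25],[0.003,0,0.199,0,0,0,0.25]]
  grip_force: 15

```text
time_s: 3.13
tool_pos: [0.5823, 0.2484, 0.2419]
tool_rot: [179.9, -0.0, 89.3]
force: [-0.8, 0.1, -0.9]
grip_width: 0.0552
grasp_force: 0.0
```

Emit:
servo_tool:
  series:
    - [[0,0,0,0,0,0,0],[0,0,0,0,0,0,0],[0,0,0,0,0,0,0],[0,0,0,0,0,0,0],[0,0,0,0,0,0,0],[0,0,0,0,0,0,0],[0,0,0,0,0,0,0],[0,0,0,0,0,0,0],[0,0,0,0,0,0,0],[0,0,0,0,0,0,0]]
  grip_force: 15

```text
time_s: 3.97
tool_pos: [0.5816, 0.2483, 0.2408]
tool_rot: [-180.0, 0.0, 89.3]
force: [-1.1, 0.3, 0.9]
grip_width: 0.008
grasp_force: 15.0
```

```bash
python3 -c "
from h import *
for i in range(3):
  cam('wrist'); o=get_obs(); print(o['tool_pos'],o['force'],o['wrist_torque'],o['grip_width'],o['grasp_force'],o['time_s'])"
```

```text
[0.58165249 0.24832364 0.24080875] [-1.44051985  0.65122015  0.08271657] [-0.10046832  0.34641329 -0.09563566] 0.007945098044701485 14.987416688818485 4.0167
[0.58165368 0.24834266 0.24081864] [-1.56208339  0.24654281  0.67311575] [-0.13121424  0.34114232 -0.05900779] 0.00761731900351971 14.987105905311182 4.0667
[0.58170736 0.2483197  0.24083445] [-1.37199841 -0.68717417  0.10111392] [-0.13685992  0.3740572  -0.0658719 ] 0.008343460551734133 14.986966245342046 4.1167
```

Emit:
servo_tool:
  series:
    - [[0,0,0,0,0,0,0],[0,0,0,0,0,0,0],[0,0,-0.01,0,0,0,0],[0,0,-0.03,0,0,0,0],[0,0,-0.05,0,0,0,0],[0,0,-0.07,0,0,0,0],[0,0,-0.09,0,0,0,0],[0,0,-0.11,0,0,0,0],[0,0,-0.127,0,0,0,0],[0,0,-0.127,0,0,0,0]]
  grip_force: 50

```text
time_s: 4.95
tool_pos: [0.5826, 0.2485, 0.2807]
tool_rot: [179.9, -0.1, 89.3]
force: [0.8, -0.3, -2.3]
grip_width: 0.0075
grasp_force: 50.0
```

```bash
python3 -c "
from h import *
o=get_obs(); print(o['tool_pos'],o['force'],o['wrist_torque'])
c=cam('scene'); cv2.imwrite('pics/s2.png',cv2.resize(c['frame'][170:310,200:400,::-1],None,fx=4,fy=4))
o=get_obs(); print(o['tool_pos'],o['force'],o['wrist_torque']); go((.51,.248,.279),(180,0,89.4))"
```

```text
[0.58264528 0.24845423 0.28072429] [ 0.78145712 -0.26207015 -2.30659762] [-0.00088032  0.02222866  0.0113037 ]
[0.58238492 0.24834217 0.27988912] [-0.0267165  -0.25665708 -2.04257428] [ 0.0448441   0.0656643  -0.04495377]
row [-0.0043 -0.2413  0.0026] [ 0.0005 -0.0002 -0.0008]
```

View pics/s2.png

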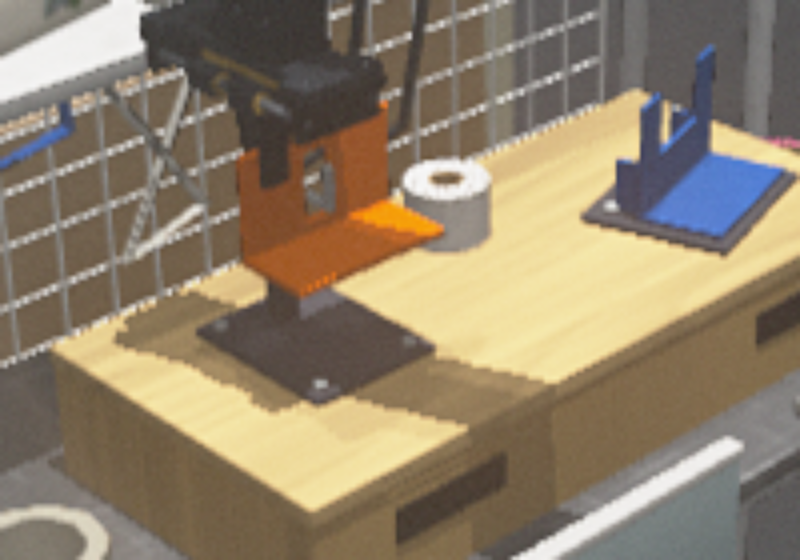

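Emit:
servo_tool:
  series:
    - [[0,-0.02,0,0,0,0,0],[0,-0.04,0,0,0,0,0],[0,-0.06,0,0,0,0,0],[0,-0.08,0,0,0,0,0],[0,-0.11,0,0,0,0,0],[0,-0.14,0,0,0,0,0],[0,-0.18,0,0,0,0,0],[0,-0.22,0,0,0,0,0],[0,-0.24,0,0,0,0,0]]

```text
time_s: 5.75
tool_pos: [0.508, 0.2496, 0.2792]
tool_rot: [-180.0, -0.0, 89.3]
force: [0.2, 1.0, -1.6]
grip_width: 0.0074
grasp_force: 50.0
```

```bash
python3 - <<'E'
from h import *
o=get_obs(); print(o['tool_pos'],o['force'],o['wrist_torque'])
P=cloud(cam('top')); print('plat x ext',)
s=P[(abs(P[...,1]-.0)<.02)&(P[...,2]>.113)&(P[...,2]<.123)]; print(s[:,0].min(),s[:,0].max())
s=P[(abs(P[...,1]-.06)<.08)&(P[...,2]>.15)&(P[...,2]<.18)&(P[...,0]>.55)]; print('roll',np.percentile(s,[2,50,98],0).round(3))
c=cam('wrist'); save(c,'w2.png'); P=cloud(c); hsv=cv2.cvtColor(c['frame'],cv2.COLOR_RGB2HSV)
m=cv2.inRange(hsv,(3,150,60),(16,255,255))>0
q=P[m&(P[...,2]>.2)&(P[...,2]<.24)]; print(np.percentile(q,[2,50,98],0).round(4))
A=np.c_[q[:,:2],np.ones(len(q))]; print('foot plane',np.linalg.lstsq(A,q[:,2],rcond=None)[0])
go((.54,.077,.279),(180,0,90))
E
```

```text
[0.50798402 0.24959325 0.27920984] [ 0.24483003  0.99318393 -1.61706649] [ 0.03867537 -0.01593584  0.05795782]
plat x ext
0.426634498693375 1.0560116012375789
roll [[ 0.62  -0.019  0.153]
 [ 0.655  0.008  0.169]
 [ 0.688  0.036  0.179]]
[[0.4446 0.238  0.2237]
 [0.4735 0.2578 0.2256]
 [0.5025 0.2747 0.2271]]
foot plane [ 0.00606619 -0.00031465  0.22282462]
row [-0.5744  0.1107  0.0007] [ 0.     -0.0004 -0.0036]
```

View pics/w2.png

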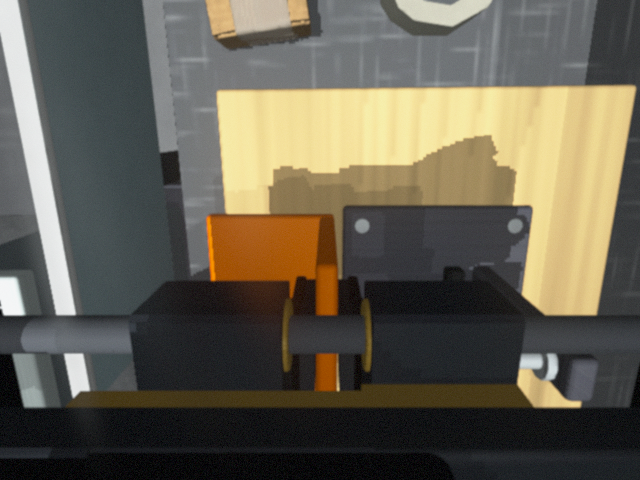

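Emit:
servo_tool:
  series:
    - [[-0.05,0,0,0,0,0,0],[-0.13,0,0,0,0,0,0],[-0.22,0,0,0,0,0,0],[-0.32,0,0,0,0,0,0],[-0.42,0.04,0,0,0,-0.004,0],[-0.51,0.08,0,0,0,-0.004,0],[-0.56,0.11,0,0,0,-0.004,0],[-0.574,0.111,0.05,0,0,-0.004,0],[-0.574,0.111,0.1,0,0,-0.004,0],[-0.574,0.111,0.15,0,0,-0.004,0],[-0.574,0.111,0.2,0,0,-0.004,0],[-0.574,0.111,0.23,0,0,-0.004,0]]

```text
time_s: 6.85
tool_pos: [0.5405, 0.0748, 0.2083]
tool_rot: [-179.9, 0.1, 89.9]
force: [-0.2, -0.4, -2.5]
grip_width: 0.0077
grasp_force: 50.0
```

```bash
python3 -c "
from h import *
cam('wrist');cam('wrist');o=get_obs(); print(o['tool_pos'],o['tool_rot'],o['force'],o['wrist_torque']);go((.54,.077,.1795),(180,0,90))"
```

```text
[0.54007804 0.07534481 0.20833666] [-1.79830164e+02  8.18644737e-02  8.99154501e+01] [-0.51877711 -0.49918703 -2.20502878] [-0.00794404  0.00151425 -0.03133598]
row [0.0057 0.     0.0961] [-0.0009  0.0005 -0.0005]
```

Emit:
servo_tool:
  series:
    - [[0,0,0.03,0,0,0,0],[0,0,0.055,0,0,0,0],[0,0,0.07,0,0,0,0],[0,0,0.08,0,0,0,0],[0,0,0.086,0,0,0,0],[0,0,0.09,0,0,0,0],[0,0,0.092,0,0,0,0],[0,0,0.092,0,0,0,0]]

```text
time_s: 7.62
tool_pos: [0.5411, 0.0766, 0.1825]
tool_rot: [180.0, -0.0, 90.0]
force: [-0.4, -1.0, -2.5]
grip_width: 0.0076
grasp_force: 50.0
```

```bash
python3 -c "
from h import *
for i in range(2): cam('wrist');o=get_obs(); print(o['tool_pos'],o['tool_rot'],o['force'],o['wrist_torque'])"
```

```text
[0.54118791 0.07662179 0.18260555] [ 1.79972789e+02 -1.06739544e-02  8.99828514e+01] [ 0.36350967  0.69554606 -1.37076694] [ 0.01750989  0.02532284 -0.0474646 ]
[0.54122243 0.07661199 0.18264669] [ 1.79967336e+02 -1.02649811e-02  8.99840471e+01] [-0.18059285  0.47300961 -2.29835236] [ 0.03888063 -0.01651155 -0.01888676]
```

Still about 2 mm up; lower gently until the force changes.

Emit:
servo_tool:
  series:
    - [[0,0,0.003,0,0,0,0],[0,0,0.005,0,0,0,0],[0,0,0.007,0,0,0,0],[0,0,0.008,0,0,0,0],[0,0,0.008,0,0,0,0]]

```text
time_s: 8.13
tool_pos: [0.5413, 0.0766, 0.1809]
tool_rot: [180.0, -0.0, 90.0]
force: [-1.5, -0.3, 5.3]
grip_width: 0.0076
grasp_force: 50.0
```

```bash
python3 -c "
from h import *
for i in range(2): cam('wrist');o=get_obs(); print(o['tool_pos'],o['tool_rot'],o['force'],o['wrist_torque'])"
```

```text
[0.54129201 0.07662841 0.18096871] [ 1.79951941e+02 -3.17657571e-02  8.99831544e+01] [-1.16481578 -0.88053068  5.76387784] [-0.07250069  0.60700596 -0.02909842]
[0.54128672 0.07661356 0.18096951] [ 1.79952854e+02 -3.09907642e-02  8.99816955e+01] [-2.20244354  0.010738    5.04000963] [-0.18058729  0.60299389 -0.02716331]
```

Emit:
servo_tool:
  series:
    - [[0,0,0,0,0,0,0.15],[0,0,0,0,0,0,0.3],[0,0,0,0,0,0,0.6],[0,0,0,0,0,0,0.6],[0,0,0,0,0,0,0.6],[0,0,0,0,0,0,0.6],[0,0,-0.05,0,0,0,0.6],[0,0,-0.12,0,0,0,0.6],[0,0,-0.24,0,0,0,0.7],[0,0,-0.35,0,0,0,0.7],[0,0,-0.4,0,0,0,0.7],[0,0,-0.4,0,0,0,0.7]]
  grip_force: 15

```text
time_s: 9.23
tool_pos: [0.5431, 0.0767, 0.3045]
tool_rot: [179.6, -0.1, 90.0]
force: [-0.1, -0.4, 0.3]
grip_width: 0.0603
grasp_force: 0.0
```

```bash
cat > g2.py <<'E'
from h import *
import sys
c=cam('wrist'); P=cloud(c); hsv=cv2.cvtColor(c['frame'],cv2.COLOR_RGB2HSV)
if len(sys.argv)>1: save(c,sys.argv[1])
o=get_obs(); print(o['tool_pos'],o['tool_rot'],o['force'],o['time_s'])
m=cv2.inRange(hsv,(3,150,60),(16,255,255))>0
k=m&(P[...,2]>.2)&(P[...,2]<.214); q=P[k]; print('top',len(q),np.percentile(q,[1,50,99],0).round(4).tolist())
def fit(q,ax):
    b=np.round(q[:,ax]/.005)*.005; v=[(y,np.median(q[b==y,1-ax])) for y in np.unique(b) if (b==y).sum()>8]
    v=np.array(v); return np.polyfit(v[:,0],v[:,1],1)
a=fit(q,1); print('top x=%.4f*y+%.4f'%tuple(a),'yaw',-np.degrees(np.arctan(a[0])))
f=P[m&(P[...,2]>.12)&(P[...,2]<.131)]; print('foot',len(f),np.percentile(f,[.5,50,99.5],0).round(4).tolist())
E
python3 g2.py; python3 -c "
from h import *
go((.5,-.14,.36),(180,0,108))"
```

```text
[0.54209822 0.0766223  0.30188104] [ 1.79776869e+02 -7.41172864e-02  8.99749629e+01] [-0.0483252   0.60782743 -0.87753017] 9.2833
top 1523 [[0.5372, -0.0347, 0.2056], [0.5413, 0.0596, 0.209], [0.5447, 0.1009, 0.2104]]
top x=-0.0013*y+0.5410 yaw 0.0730302459192295
foot 6630 [[0.4753, 0.0042, 0.1231], [0.5048, 0.0624, 0.1272], [0.5354, 0.1011, 0.1291]]
row [-0.7219 -0.1393 -0.1952] [ 0.0013 -0.0002 -0.1001]
```

```bash
python3 -c "
from h import *
go((.545,-.22,.37),(180,0,108))"
```

```text
row [-0.9884  0.011  -0.2283] [ 0.0013 -0.0002 -0.1001]
```

Emit:
servo_tool:
  series:
    - [[-0.05,0,-0.1,0,0,0,0.7],[-0.99,0.01,-0.228,0,0,-0.1,0.7],[-0.99,0.01,-0.228,0,0,-0.1,0.7],[-0.99,0.01,-0.228,0,0,-0.1,0.7],[-0.99,0.01,-0.228,0,0,-0.1,0.7],[-0.99,0.01,-0.228,0,0,-0.1,0.7],[-0.99,0.01,-0.228,0,0,-0.1,0.7],[-0.99,0.01,-0.228,0,0,-0.1,0.7],[-0.99,0.01,-0.228,0,0,-0.1,0.7],[-0.99,0.01,-0.228,0,0,-0.1,0.7],[-0.99,0.01,-0.228,0,0,-0.1,0.7]]

```text
time_s: 10.2
tool_pos: [0.5437, -0.2197, 0.3667]
tool_rot: [-179.9, -0.1, 108.0]
force: [1.0, 0.6, 0.0]
grip_width: 0.0606
grasp_force: 0.0
```

```bash
cat > b.py <<'E'
from h import *
c=cam('wrist'); save(c,'w3.png'); P=cloud(c); f=c['frame']; hsv=cv2.cvtColor(f,cv2.COLOR_RGB2HSV)
o=get_obs(); print(o['tool_pos'],o['tool_rot'],o['time_s'])
m=cv2.inRange(hsv,(105,130,40),(125,255,255))>0
for a,b in((.127,.137),(.17,.183),(.226,.238)):
    k=m&(P[...,2]>a)&(P[...,2]<b)
    q=P[k]; r=cv2.minAreaRect((q[:,:2]*1000).astype(np.float32)); print(a,len(q),np.median(q[:,2]).round(4),np.round(r[0],1),np.round(r[1],1),r[2])
    if len(q)<50: continue
    for yaw in(17,18,19):
        t=np.radians(yaw); X=q[:,0]*np.cos(t)+q[:,1]*np.sin(t); Y=-q[:,0]*np.sin(t)+q[:,1]*np.cos(t)
        # slope of X extremes versus Y
        bb=np.round(Y/.01); v=np.array([(y*.01,np.percentile(X[bb==y],5),np.median(X[bb==y]),np.percentile(X[bb==y],95)) for y in np.unique(bb) if (bb==y).sum()>10])
        if len(v)>2: print(' ',yaw,'X',np.percentile(X,[1,50,99]).round(4),'Y',np.percentile(Y,[.5,99.5]).round(4),'slopes deg',[round(float(np.degrees(np.polyfit(v[:,0],v[:,i],1)[0])),2) for i in(1,2,3)])
np.savez('w3.npz',P=P,f=f)
E
python3 b.py
```

```text
[ 0.54409926 -0.21858889  0.36681877] [-1.79913468e+02 -1.18799659e-01  1.08099625e+02] 10.25
0.127 10617 0.1332 [ 541.  -187.5] [ 96.6 139.2] 18.20867919921875
  17 X [0.4151 0.4496 0.4838] Y [-0.4062 -0.269 ] slopes deg [-0.73, -0.01, -0.79]
  18 X [0.4093 0.4438 0.4778] Y [-0.4139 -0.277 ] slopes deg [0.09, -0.14, 0.08]
  19 X [0.4031 0.4376 0.4716] Y [-0.4217 -0.2845] slopes deg [0.89, 0.16, -0.58]
0.17 971 0.1776 [ 575.7 -172.1] [ 32.7 122.7] 17.827617645263672
  17 X [0.4833 0.4878 0.5154] Y [-0.3935 -0.2764] slopes deg [-4.0, -1.38, -1.67]
  18 X [0.4782 0.4819 0.5097] Y [-0.4024 -0.2848] slopes deg [-3.83, -1.47, -1.84]
  19 X [0.4716 0.4759 0.5042] Y [-0.4111 -0.2931] slopes deg [-2.84, -0.51, -0.81]
0.226 641 0.233 [ 564.4 -179.2] [  6.2 136.4] 18.11802101135254
  17 X [0.4832 0.4867 0.4901] Y [-0.4039 -0.2683] slopes deg [-1.42, -1.02, -0.46]
  18 X [0.4783 0.481  0.4842] Y [-0.4123 -0.2767] slopes deg [-0.49, -0.07, 0.57]
  19 X [0.4721 0.4751 0.479 ] Y [-0.4206 -0.2851] slopes deg [0.54, 0.89, 1.52]
```

View pics/w3.png

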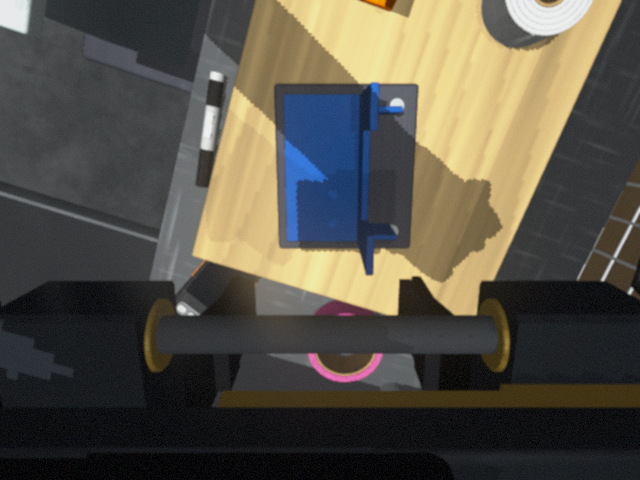

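```bash
python3 -c "
from h import *
go((.541,-.025,.35),(180,0,90))"
```

```text
row [0.6165 0.1907 0.0571] [-0.0006 -0.0006  0.1006]
```

Emit:
servo_tool:
  series:
    - [[0.1,0.03,0.02,0,0,0.03,0.7],[0.616,0.19,0.057,0,0,0.1,0.7],[0.616,0.19,0.057,0,0,0.1,0.7],[0.616,0.19,0.057,0,0,0.1,0.7],[0.616,0.19,0.057,0,0,0.1,0.7],[0.616,0.19,0.057,0,0,0.1,0.7],[0.616,0.19,0.057,0,0,0.1,0.7],[0.616,0.19,0.057,0,0,0.1,0.7]]

```text
time_s: 10.92
tool_pos: [0.5408, -0.0253, 0.3508]
tool_rot: [-180.0, 0.0, 90.2]
force: [-0.3, -0.2, -0.1]
grip_width: 0.0606
grasp_force: 0.0
```

```bash
python3 g2.py; python3 -c "
from h import *
go((.541,.0325,.24),(180,0,90));go((.541,.0325,.182),(180,0,90))"
```

```text
[ 0.54084027 -0.02709434  0.35109932] [-1.79986932e+02  2.95468210e-02  9.00372843e+01] [ 0.32946731 -0.79806953 -0.23101636] 10.9667
top 1236 [[0.5369, -0.0364, 0.2065], [0.5413, 0.0076, 0.2088], [0.5447, 0.0992, 0.2106]]
top x=0.0291*y+0.5412 yaw -1.6690952320524504
foot 4758 [[0.4749, -0.0384, 0.1246], [0.5046, -0.0026, 0.1272], [0.5351, 0.1007, 0.1293]]
row [0.1988 0.0007 0.3702] [-0.0001  0.0002  0.0002]
row [0.1989 0.0008 0.5636] [-0.0001  0.0002  0.0002]
```

Emit:
servo_tool:
  series:
    - [[0.195,0.001,0.1,0,0,0,0.7],[0.195,0.001,0.3,0,0,0,0.5],[0.195,0.001,0.4,0,0,0,0.5],[0.195,0.001,0.47,0,0,0,0.5],[0.195,0.001,0.53,0,0,0,0.5],[0.195,0.001,0.562,0,0,0,0.4],[0.195,0.001,0.562,0,0,0,0.3],[0.195,0.001,0.562,0,0,0,0.3]]

```text
time_s: 11.63
tool_pos: [0.5422, 0.0302, 0.1837]
tool_rot: [179.9, 0.0, 89.9]
force: [1.3, 0.3, 0.7]
grip_width: 0.0319
grasp_force: 0.0
```

```bash
python3 g2.py
```

```text
[0.54280394 0.03049793 0.1845621 ] [ 1.79823368e+02 -2.60038482e-02  8.98827433e+01] [0.79497235 0.25660626 0.62424325] 11.6833
top 3735 [[0.537, 0.0035, 0.2066], [0.541, 0.055, 0.2089], [0.5449, 0.1004, 0.2104]]
top x=0.0273*y+0.5401 yaw -1.5626717495092286
foot 12474 [[0.4755, -0.036, 0.1252], [0.5057, 0.043, 0.1272], [0.5338, 0.1012, 0.1289]]
```

Emit:
servo_tool:
  series:
    - [[0.003,-0.005,0.009,0,0,0,0.2],[0.003,-0.005,0.009,0,0,0,0.1],[0.003,-0.005,0.009,0,0,0,0],[0.003,-0.005,0.009,0,0,0,0],[0.003,-0.005,0.009,0,0,0,0],[0.003,-0.005,0.009,0,0,0,0],[0.003,-0.005,0.009,0,0,0,0],[0.003,-0.005,0.009,0,0,0,0]]
  grip_force: 15

```text
time_s: 12.35
tool_pos: [0.5404, 0.0324, 0.1807]
tool_rot: [179.9, -0.0, 90.0]
force: [-0.9, 0.3, 6.1]
grip_width: 0.0079
grasp_force: 15.0
```

Emit:
servo_tool:
  series:
    - [[0,0,0,0,0,0,0],[0,0,0,0,0,0,0]]
  grip_force: 45

```text
time_s: 12.52
tool_pos: [0.5404, 0.0325, 0.1807]
tool_rot: [179.9, -0.0, 90.0]
force: [-0.1, 0.0, 5.2]
grip_width: 0.0076
grasp_force: 45.0
```

```bash
python3 g2.py
```

```text
[0.54043615 0.03244193 0.18073314] [ 1.79923668e+02 -2.66243530e-02  8.99832466e+01] [-0.20783601  0.17486285  5.63136678] 12.5667
top 3729 [[0.5363, 0.0077, 0.2066], [0.5401, 0.0573, 0.2089], [0.5441, 0.1005, 0.2104]]
top x=0.0247*y+0.5395 yaw -1.417021626529374
foot 10789 [[0.4747, 0.0178, 0.1253], [0.5045, 0.0493, 0.1272], [0.5336, 0.1009, 0.1288]]
```

```bash
python3 -c "
from h import *
go((.5286,-.19,.32),(180,0,108))"
```

```text
row [-0.7413 -0.0386 -0.4646] [ 4.000e-04 -1.000e-04 -1.001e-01]
```

Emit:
servo_tool:
  series:
    - [[0,0,-0.02,0,0,0,0],[0,0,-0.06,0,0,0,0],[0,0,-0.12,0,0,0,0],[0,0,-0.2,0,0,0,0],[0,0,-0.3,0,0,0,0],[0,0,-0.4,0,0,0,0],[0,0,-0.46,0,0,0,0]]

```text
time_s: 13.15
tool_pos: [0.5405, 0.0322, 0.3216]
tool_rot: [179.8, -0.0, 90.0]
force: [0.9, -0.5, -2.6]
grip_width: 0.0076
grasp_force: 45.0
```

```bash
python3 -c "
from h import *
o=get_obs();print(o['force'],o['wrist_torque'])
go((.5286,-.19,.32),(180,0,108))"
```

```text
[ 0.93614416 -0.46564574 -2.55790025] [-0.01687592 -0.03999524 -0.0231811 ]
row [-0.7406 -0.0392  0.0044] [ 1.000e-03 -1.000e-04 -1.002e-01]
```

Emit:
servo_tool:
  series:
    - [[-0.05,0,0,0,0,-0.02,0],[-0.14,-0.01,0,0,0,-0.04,0],[-0.25,-0.02,0,0,0,-0.06,0],[-0.36,-0.03,0,0,0,-0.08,0],[-0.47,-0.04,0,0,0,-0.1,0],[-0.57,-0.04,0,0,0,-0.1,0],[-0.66,-0.04,0,0,0,-0.1,0],[-0.71,-0.04,0,0,0,-0.1,0],[-0.735,-0.04,0,0,0,-0.1,0],[-0.74,-0.04,0.004,0,0,-0.1,0],[-0.74,-0.04,0.004,0,0,-0.1,0]]

```text
time_s: 14.07
tool_pos: [0.5278, -0.189, 0.3165]
tool_rot: [-180.0, -0.1, 108.0]
force: [0.9, 1.2, -2.6]
grip_width: 0.0075
grasp_force: 45.0
```

```bash
cat > a.py <<'E'
from h import *
import sys
c=cam('wrist'); P=cloud(c); f=c['frame']; hsv=cv2.cvtColor(f,cv2.COLOR_RGB2HSV)
if len(sys.argv)>1: save(c,sys.argv[1])
o=get_obs(); p=o['tool_pos']; print(p,o['tool_rot'],o['force'],o['wrist_torque'],o['time_s'])
t=np.radians(18); fr=lambda q: np.c_[q[:,0]*np.cos(t)+q[:,1]*np.sin(t),-q[:,0]*np.sin(t)+q[:,1]*np.cos(t),q[:,2]]
print('tcp in holder frame',(fr(p[None])[0]-[.478,-.345,.132]).round(4))
zb=p[2]-.0627
W=fr(P.reshape(-1,3)).reshape(P.shape)-[.478,-.345,.132]
o_=cv2.inRange(hsv,(3,150,50),(16,255,255))>0; b_=cv2.inRange(hsv,(105,130,40),(125,255,255))>0
def rep(n,k):
    q=W[k]
    if len(q)<20: print(n,len(q)); return
    Y=np.round(q[:,1]/.01); e=np.array([(y*.01,np.percentile(q[Y==y,0],3),np.percentile(q[Y==y,0],97)) for y in np.unique(Y) if (Y==y).sum()>10])
    s=[np.degrees(np.arctan(np.polyfit(e[:,0],e[:,i],1)[0])).round(2) for i in(1,2)] if len(e)>2 else None
    print(n,len(q),'X',np.percentile(q[:,0],[1,50,99]).round(4),'Y',np.percentile(q[:,1],[.5,99.5]).round(4),'z',np.median(q[:,2]).round(4),'edge slopes',s)
z=P[...,2]
rep('guard foot',o_&(abs(z-zb-.008)<.005)); rep('guard top',o_&(abs(z-zb-.09)<.005))
rep('hold floor',b_&(abs(z-.132)<.005)); rep('hold top',b_&(abs(z-.232)<.005))
E
python3 a.py w4.png
```

```text
[ 0.52803104 -0.18802238  0.31646207] [-1.79983830e+02 -7.27904746e-02  1.08079285e+02] [ 0.49701224  0.51205143 -1.86313173] [ 0.0053826  -0.03010305  0.0310314 ] 14.1167
tcp in holder frame [-0.0339  0.003   0.1845]
guard foot 15606 X [-0.0993 -0.0693 -0.0417] Y [-0.0104  0.0707] z 0.1308 edge slopes [np.float64(-11.66), np.float64(3.99)]
guard top 4843 X [-0.0387 -0.0348 -0.031 ] Y [-0.023   0.0706] z 0.2126 edge slopes [np.float64(0.02), np.float64(-0.16)]
hold floor 4275 X [-0.0238 -0.0113  0.0181] Y [-0.0649  0.068 ] z 0.0012 edge slopes [np.float64(-2.97), np.float64(-2.63)]
hold top 563 X [0.0003 0.0031 0.0062] Y [0.0378 0.0688] z 0.101 edge slopes [np.float64(0.15), np.float64(0.12)]
```

View pics/w4.png

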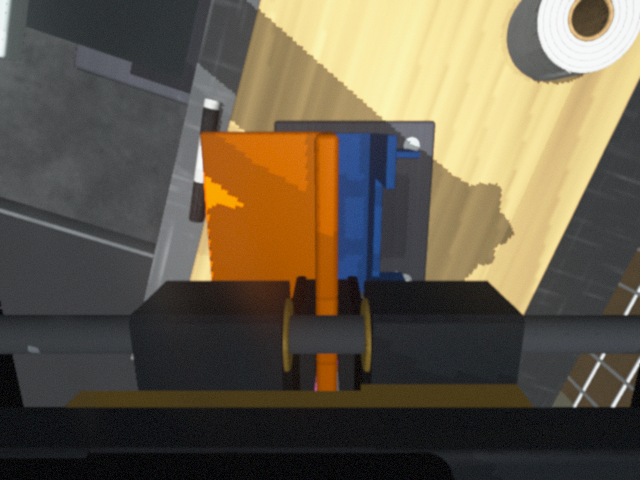

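Emit:
servo_tool:
  series:
    - [[-0.003,0.03,0,0,0,0,0],[-0.006,0.06,0.02,0,0,0,0],[-0.006,0.073,0.06,0,0,0,0],[-0.006,0.073,0.12,0,0,0,0],[-0.006,0.073,0.18,0,0,0,0],[-0.006,0.073,0.23,0,0,0,0],[-0.006,0.073,0.28,0,0,0,0],[-0.006,0.073,0.32,0,0,0,0],[-0.006,0.073,0.345,0,0,0,0],[-0.006,0.073,0.355,0,0,0,0],[-0.006,0.073,0.355,0,0,0,0]]

```text
time_s: 15.03
tool_pos: [0.5491, -0.1842, 0.2094]
tool_rot: [-179.9, -0.0, 108.0]
force: [-1.0, 0.1, -2.2]
grip_width: 0.0076
grasp_force: 45.0
```

```bash
python3 a.py w5.png
```

```text
[ 0.54943451 -0.18451729  0.21028368] [1.79997412e+02 6.59220743e-03 1.07990728e+02] [ 0.22636171  1.47170636 -1.91327397] [-0.08105054 -0.04738071  0.05396001] 15.0833
tcp in holder frame [-0.0125 -0.0003  0.0783]
guard foot 14472 X [-0.0779 -0.0459 -0.0201] Y [-0.0126  0.0687] z 0.0238 edge slopes [np.float64(-9.55), np.float64(4.0)]
guard top 4850 X [-0.0169 -0.0131 -0.0093] Y [-0.025   0.0686] z 0.1056 edge slopes [np.float64(-0.03), np.float64(-0.21)]
hold floor 1581 X [-0.0061 -0.0025  0.0005] Y [-0.019   0.0685] z 0.0012 edge slopes [np.float64(-0.55), np.float64(0.02)]
hold top 1694 X [0.0005 0.0032 0.0064] Y [0.0376 0.0688] z 0.101 edge slopes [np.float64(-0.0), np.float64(-0.19)]
```

View pics/w5.png

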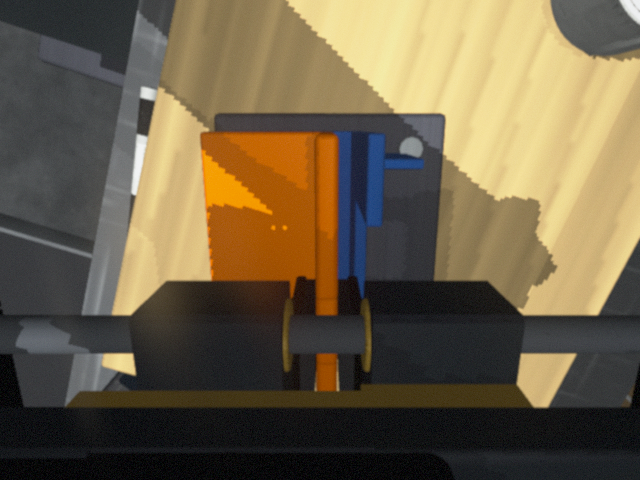

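Emit:
servo_tool:
  series:
    - [[0,0,0.015,0,0,0,0],[0,0,0.028,0,0,0,0],[0,0,0.036,0,0,0,0],[0,0,0.042,0,0,0,0],[0,0,0.046,0,0,0,0],[0,0,0.046,0,0,0,0]]

```text
time_s: 15.58
tool_pos: [0.5491, -0.1846, 0.1962]
tool_rot: [-180.0, -0.0, 108.0]
force: [0.6, 0.3, -2.2]
grip_width: 0.0072
grasp_force: 45.0
```

```bash
python3 a.py
```

```text
[ 0.54919002 -0.18460795  0.19640613] [-1.79999953e+02 -4.58889031e-03  1.07981280e+02] [ 0.1384078   0.10553621 -1.06616901] [-0.01650531 -0.06215874  0.0186908 ] 15.6333
tcp in holder frame [-0.0127 -0.0003  0.0644]
guard foot 14310 X [-0.0779 -0.0456 -0.0201] Y [-0.013   0.0683] z 0.0105 edge slopes [np.float64(-9.25), np.float64(4.13)]
guard top 4858 X [-0.0171 -0.0132 -0.0094] Y [-0.0253  0.0682] z 0.0924 edge slopes [np.float64(-0.03), np.float64(-0.1)]
hold floor 1788 X [-0.0065 -0.0027  0.0005] Y [-0.0143  0.0687] z 0.0012 edge slopes [np.float64(-0.81), np.float64(0.02)]
hold top 2066 X [0.0004 0.0032 0.0064] Y [0.0379 0.0689] z 0.101 edge slopes [np.float64(0.13), np.float64(-0.17)]
```

Emit:
servo_tool:
  series:
    - [[0.001,0.01,0,0,0,0,0],[0.001,0.02,0,0,0,0,0],[0.001,0.026,0.002,0,0,0,0],[0.001,0.026,0.004,0,0,0,0],[0.001,0.026,0.006,0,0,0,0],[0.001,0.026,0.006,0,0,0,0]]

```text
time_s: 16.13
tool_pos: [0.5568, -0.1818, 0.1948]
tool_rot: [180.0, 0.0, 108.0]
force: [-0.0, -0.5, -0.7]
grip_width: 0.0074
grasp_force: 45.0
```

```bash
python3 a.py
```

```text
[ 0.55672083 -0.18188957  0.19481299] [1.79973918e+02 3.93705670e-03 1.07984681e+02] [-0.29471408  0.54256584 -1.52487185] [-0.02137362 -0.09460722 -0.00275995] 16.1833
tcp in holder frame [-0.0047 -0.      0.0628]
guard foot 14396 X [-0.0699 -0.0375 -0.0118] Y [-0.0126  0.0685] z 0.0092 edge slopes [np.float64(-9.34), np.float64(3.85)]
guard top 4944 X [-0.0089 -0.0051 -0.0011] Y [-0.025   0.0685] z 0.0909 edge slopes [np.float64(0.14), np.float64(0.01)]
hold floor 8
hold top 1965 X [0.0006 0.0034 0.0063] Y [0.0378 0.0689] z 0.1011 edge slopes [np.float64(0.05), np.float64(0.11)]
```

Emit:
servo_tool:
  series:
    - [[0.001,0,0.001,0,0,0,0],[0.001,0.002,0.002,0,0,0,0],[0.001,0.004,0.002,0,0,0,0],[0.001,0.005,0.002,0,0,0,0],[0.001,0.006,0.002,0,0,0,0],[0.001,0.006,0.002,0,0,0,0]]

```text
time_s: 16.68
tool_pos: [0.5579, -0.1815, 0.1948]
tool_rot: [-180.0, 0.0, 108.0]
force: [-2.7, 0.2, 5.5]
grip_width: 0.0072
grasp_force: 45.1
```

```bash
python3 a.py
```

```text
[ 0.55788136 -0.18151548  0.19479225] [-1.79988278e+02  8.18917731e-04  1.07958824e+02] [-3.12542983 -0.32970082  5.82192996] [-0.13223178  0.75996027  0.01402001] 16.7333
tcp in holder frame [-0.0035 -0.      0.0628]
guard foot 14564 X [-0.0699 -0.0364 -0.0105] Y [-0.0134  0.0685] z 0.0097 edge slopes [np.float64(-9.51), np.float64(3.71)]
guard top 4940 X [-0.0076 -0.0035  0.0002] Y [-0.0252  0.0684] z 0.0909 edge slopes [np.float64(0.0), np.float64(-0.19)]
hold floor 7
hold top 1959 X [0.0007 0.0034 0.0064] Y [0.0376 0.0689] z 0.1011 edge slopes [np.float64(-0.12), np.float64(0.23)]
```

Emit:
servo_tool:
  series:
    - [[0,0.002,0,0,0,0,0],[0,0.004,0,0,0,0,0],[0,0.006,0,0,0,0,0],[0,0.006,0,0,0,0,0]]

```text
time_s: 17.07
tool_pos: [0.558, -0.1815, 0.1948]
tool_rot: [-179.8, -0.1, 107.9]
force: [-5.6, -1.0, 8.7]
grip_width: 0.0075
grasp_force: 45.1
```

```bash
python3 a.py
```

```text
[ 0.55801415 -0.18144487  0.19476339] [-1.79816958e+02 -6.76117217e-02  1.07918815e+02] [-6.93195505  0.10332301  7.85023296] [-4.29145386e-02  1.67792427e+00  9.38690023e-04] 17.1167
tcp in holder frame [-0.0034 -0.      0.0628]
guard foot 14332 X [-0.0699 -0.0363 -0.0106] Y [-0.0128  0.0686] z 0.0098 edge slopes [np.float64(-9.08), np.float64(3.94)]
guard top 4948 X [-0.0074 -0.0036  0.0004] Y [-0.0252  0.0684] z 0.0909 edge slopes [np.float64(0.05), np.float64(-0.14)]
hold floor 14
hold top 1926 X [0.0007 0.0035 0.0064] Y [0.0377 0.0691] z 0.1011 edge slopes [np.float64(0.24), np.float64(0.2)]
```

Emit:
servo_tool:
  series:
    - [[0,-0.004,-0.001,0,0,0,0],[0,-0.004,-0.002,0,0,0,0],[0,-0.004,-0.002,0,0,0,0.12],[0,-0.004,-0.002,0,0,0,0.15],[0,-0.004,-0.002,0,0,0,0.3],[0,-0.004,-0.002,0,0,0,0.3],[0,-0.004,-0.002,0,0,0,0.3]]
  grip_force: 10

```text
time_s: 17.7
tool_pos: [0.559, -0.1805, 0.1945]
tool_rot: [180.0, -0.0, 108.0]
force: [-0.1, -0.3, 0.7]
grip_width: 0.0228
grasp_force: 0.0
```

```bash
cat >> a.py <<'E'
q=W[o_&(abs(W[...,2]-.008)<.006)&(W[...,0]<-.012)&(W[...,0]>-.066)]; print('foot z/X slope deg',np.degrees(np.polyfit(q[:,0],q[:,2],1)[0]), 'z at corner,front',np.polyval(np.polyfit(q[:,0],q[:,2],1),[0,-.07]))
E
python3 a.py
```

```text
[ 0.55900401 -0.18052282  0.19451833] [ 1.79981170e+02 -6.76754920e-03  1.08007416e+02] [ 0.23720982 -0.25140561  0.10033472] [-0.0493043   0.03187344  0.05708285] 17.75
tcp in holder frame [-0.0021  0.0006  0.0625]
guard foot 13947 X [-0.07   -0.0371 -0.0132] Y [-0.0308  0.0686] z 0.0092 edge slopes [np.float64(-17.65), np.float64(-0.21)]
guard top 4977 X [-0.0223 -0.0053 -0.0014] Y [-0.0243  0.0684] z 0.0909 edge slopes [np.float64(2.03), np.float64(-0.12)]
hold floor 15
hold top 1946 X [0.0006 0.0034 0.0063] Y [0.0376 0.069 ] z 0.1011 edge slopes [np.float64(0.16), np.float64(-0.19)]
foot z/X slope deg -0.03549109283898904 z at corner,front [0.00918058 0.00922394]
```

Emit:
servo_tool:
  series:
    - [[0,-0.011,0,0,0,0,0.2],[0,-0.011,0,0,0,0,0.1],[0,-0.011,0,0,0,0,0],[0,-0.011,0,0,0,0,0],[0,-0.011,0,0,0,0,0],[0,-0.011,0,0,0,0,0]]
  grip_force: 15

```text
time_s: 18.25
tool_pos: [0.5558, -0.1818, 0.1947]
tool_rot: [180.0, 0.0, 108.0]
force: [0.5, 0.7, -0.6]
grip_width: 0.0078
grasp_force: 15.0
```

Emit:
servo_tool:
  series:
    - [[0,0,0,0,0,0,0],[0,0,0,0,0,0,0],[0,0,-0.001,0,0,0,0],[0,0,-0.002,0,0,0,0],[0,0,-0.002,0,0,0,0]]
  grip_force: 60

```text
time_s: 18.67
tool_pos: [0.5552, -0.1818, 0.1949]
tool_rot: [-180.0, -0.0, 108.0]
force: [0.0, -0.8, -1.7]
grip_width: 0.0075
grasp_force: 60.0
```

```bash
python3 a.py
```

```text
[ 0.55520882 -0.18185071  0.19485098] [-1.79954010e+02 -2.74808509e-02  1.07974900e+02] [-1.00020225  0.21294331 -2.34842405] [-0.06010242 -0.01233729 -0.01333107] 18.7167
tcp in holder frame [-0.0062  0.0005  0.0629]
guard foot 14282 X [-0.0713 -0.0389 -0.0134] Y [-0.012   0.0691] z 0.0093 edge slopes [np.float64(-9.23), np.float64(4.06)]
guard top 4856 X [-0.0104 -0.0065 -0.0027] Y [-0.0245  0.0686] z 0.0911 edge slopes [np.float64(0.11), np.float64(-0.23)]
hold floor 29 X [-0.0018  0.0002  0.0267] Y [0.0481 0.0685] z 0.0015 edge slopes None
hold top 1976 X [0.0006 0.0034 0.0064] Y [0.0377 0.0691] z 0.1011 edge slopes [np.float64(0.02), np.float64(-0.24)]
foot z/X slope deg 0.021414783643062433 z at corner,front [0.00930183 0.00927566]
```

Emit:
servo_tool:
  series:
    - [[0,0.004,0,0,0,0,0],[0,0.007,0,0,0,0,0],[0,0.009,0,0,0,0,0],[0,0.011,0,0,0,0,0],[0,0.011,0,0,0,0,0],[0,0.011,0,0,0,0,0]]

```text
time_s: 19.22
tool_pos: [0.5581, -0.181, 0.195]
tool_rot: [-179.9, -0.0, 108.0]
force: [-3.4, 1.1, -0.9]
grip_width: 0.0074
grasp_force: 60.0
```

```bash
python3 a.py
```

```text
[ 0.55806262 -0.1810209   0.19507629] [-1.79930290e+02 -3.73503760e-02  1.07961988e+02] [-3.0701917  0.2419843 -1.3217956] [-0.05835367  0.69878384 -0.04146575] 19.2667
tcp in holder frame [-0.0032  0.0004  0.0631]
guard foot 14325 X [-0.0685 -0.0361 -0.0105] Y [-0.012  0.069] z 0.0095 edge slopes [np.float64(-9.29), np.float64(4.01)]
guard top 4889 X [-0.0074 -0.0035  0.0004] Y [-0.0248  0.0685] z 0.0913 edge slopes [np.float64(0.16), np.float64(-0.05)]
hold floor 6
hold top 1894 X [0.0008 0.0035 0.0063] Y [0.0377 0.069 ] z 0.1011 edge slopes [np.float64(-0.03), np.float64(-0.27)]
foot z/X slope deg -0.0033353948204272294 z at corner,front [0.0095221  0.00952617]
```

Emit:
servo_tool:
  series:
    - [[0,0,0.001,0,0,0,0],[0,0,0.002,0,0,0,0],[0,0,0.002,0,0,0,0],[0,0,0.002,0,0,0,0]]

```text
time_s: 19.6
tool_pos: [0.5581, -0.1811, 0.1948]
tool_rot: [-179.9, -0.0, 108.0]
force: [-5.2, -0.2, 0.4]
grip_width: 0.0073
grasp_force: 60.0
```

```bash
python3 a.py
```

```text
[ 0.55811221 -0.18114587  0.1947791 ] [-1.79946102e+02 -2.73728056e-02  1.07959016e+02] [-5.00574142  0.47441288  0.46784951] [-0.11793632  1.10263871  0.00429553] 19.65
tcp in holder frame [-0.0032  0.0003  0.0628]
guard foot 14286 X [-0.0685 -0.0359 -0.0105] Y [-0.0122  0.0688] z 0.0093 edge slopes [np.float64(-9.11), np.float64(3.96)]
guard top 4889 X [-0.0074 -0.0035  0.0004] Y [-0.0249  0.0684] z 0.091 edge slopes [np.float64(0.1), np.float64(-0.05)]
hold floor 0
hold top 1917 X [0.0007 0.0035 0.0064] Y [0.0375 0.0691] z 0.1011 edge slopes [np.float64(-0.36), np.float64(-0.21)]
foot z/X slope deg -0.055062774792848164 z at corner,front [0.00925451 0.00932178]
```

Emit:
servo_tool:
  series:
    - [[0,0,0.001,0,0,0,0],[0,0,0.001,0,0,0,0],[0,0,0.001,0,0,0,0.12],[0,0,0.001,0,0,0,0.15],[0,0,0.001,0,0,0,0.3],[0,0,0.001,0,0,0,0.3],[0,0,0.001,0,0,0,0.3]]
  grip_force: 8

```text
time_s: 20.23
tool_pos: [0.5596, -0.1807, 0.1947]
tool_rot: [179.9, 0.0, 108.0]
force: [-0.9, -0.8, 0.7]
grip_width: 0.0236
grasp_force: 0.0
```

```bash
python3 a.py
```

```text
[ 0.55938223 -0.18078736  0.1945879 ] [1.79932401e+02 3.47808047e-02 1.08002441e+02] [ 0.05570965  0.54772667 -0.45890013] [-0.12319055 -0.00910165 -0.01894446] 20.2833
tcp in holder frame [-0.0019  0.0002  0.0626]
guard foot 14719 X [-0.0685 -0.0355 -0.011 ] Y [-0.0319  0.0687] z 0.0092 edge slopes [np.float64(-17.94), np.float64(-0.3)]
guard top 5050 X [-0.0217 -0.0037  0.0002] Y [-0.0248  0.0686] z 0.0909 edge slopes [np.float64(0.94), np.float64(-0.04)]
hold floor 1
hold top 1894 X [0.0009 0.0036 0.0064] Y [0.0375 0.0691] z 0.1011 edge slopes [np.float64(-0.33), np.float64(-0.2)]
foot z/X slope deg -0.030093751510420267 z at corner,front [0.00918796 0.00922473]
```

Emit:
servo_tool:
  series:
    - [[0,-0.005,0,0,0,0,0.5],[0,-0.005,0,0,0,0,0.5],[0,-0.005,-0.03,0,0,0,0.5],[0,-0.005,-0.08,0,0,0,0.5],[0,-0.005,-0.16,0,0,0,0.5],[0,-0.005,-0.28,0,0,0,0.5],[-0.1,-0.005,-0.4,0,0,0,0.5],[-0.19,-0.005,-0.52,0,0,0,0.5],[-0.19,-0.005,-0.52,0,0,0,0.5],[-0.19,-0.005,-0.52,0,0,0,0.5],[-0.19,-0.005,-0.52,0,0,0,0.5]]

```text
time_s: 21.2
tool_pos: [0.5747, -0.2355, 0.3501]
tool_rot: [-180.0, -0.0, 107.9]
force: [0.4, -0.0, -1.0]
grip_width: 0.0434
grasp_force: 0.0
```

```bash
python3 - <<'E'
src=open('a.py').read().replace("zb=p[2]-.0627","zb=.132"); exec(src.replace("import sys","import sys; sys.argv=['a','w6.png']"))
E
```

```text
[ 0.5745535  -0.23438614  0.34898767] [-1.79924923e+02 -1.19834849e-01  1.08015597e+02] [ 0.96299749  0.36987313 -0.90713409] [-0.03552736  0.06059563  0.02255069] 21.25
tcp in holder frame [-0.004  -0.0555  0.217 ]
guard foot 6492 X [-0.0692 -0.0301 -0.0092] Y [-0.0708  0.0686] z 0.0092 edge slopes [np.float64(-2.04), np.float64(-0.12)]
guard top 2224 X [-0.0076 -0.0041 -0.0001] Y [-0.0694  0.0678] z 0.0909 edge slopes [np.float64(-0.21), np.float64(0.08)]
hold floor 4
hold top 668 X [0.0009 0.0034 0.0061] Y [-0.0682  0.0676] z 0.1012 edge slopes [np.float64(-0.25), np.float64(0.28)]
foot z/X slope deg 0.000842223414251441 z at corner,front [0.00916771 0.00916668]
```

View pics/w6.png

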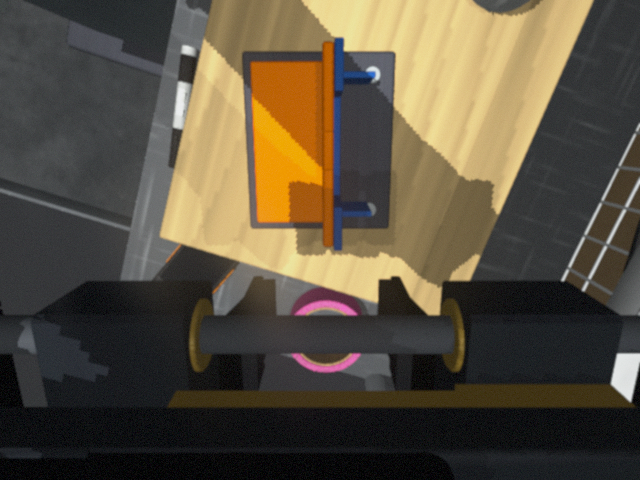

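```bash
python3 -c "
from cell import env
print(env.sign_off())"
```

```text
the job is handed in; nothing more can be done
None
```

I took the guard off the hook and set it down free on the platform, then gripped it again at the middle and nested it in the blue holder. It measured home within about 0.5 mm with its ends level, after one re-grip to push it the last 2–3 mm in, and I handed the job in at about 21 s; `sign_off` returned no verdict.

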